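# Lay the carton down in the storage box and shut its lid

## Robot

A 6-joint arm with a two-finger parallel gripper is mounted at the origin on the work surface. World frame = base frame: x ahead of the robot, y to its left, z up, the work surface at z = 0. Lengths are in m, angles in rad, forces in N, time in s.
With the tool pointing down it reaches from about 0.375 to 0.9 m from the base axis. Payload 3.1 kg.
Tool frame: the origin (TCP) lies on the front face of the gripper's body, between the roots of the fingers; the fingertips stand 70 mm ahead of it and the grasp point (between the pads) lies 51 mm ahead of it; z points along the fingers, y is the line along which they close (so a half turn about z gives the same grasp; the last joint's range is limited). The gripper opens to 87 mm and grips with 3 to 60 N. Pads are 19 mm wide; open, the fingers measure 117 mm over their backs; the gripper's body (75 mm by 190 mm) begins 51 mm behind the grasp point.
Start: joints at [-1.484, 0.527, 1.433, -0, 1.181, -0.178], TCP at [0.164, -0.603, 0.292] pointing down, gripper open.
Joint ranges: [-3.08, 3.08], [-0.75, 2.2], [0.22, 2.44], [-1.43, 4.57], [0, 2.65], [-2.85, 2.85]. Speed limits (rad/s): [2.79, 2.79, 3.14, 3.14, 3.14, 3.14].

## Interface

Orientations are given as a unit quaternion [x, y, z, w].
In Python, from rig import robot, cams, ticket gives the robot as it stands. The module is installed in compiled form; this text tells all that it offers.
- The arm moves only by the shell command python3 -m crank 'ROWS' [FORCE]. ROWS is JSON, a list of rows, each a list of 7 numbers: the shift along the tool's x, y, z in cm, then the turn, a rotation vector about the tool's x, y, z in rad, then the closure, from 0 (fully open) to 1 (shut). A call has 1 to 5 rows; each row shifts and turns the commanded pose from where the row before left it, along the tool's axes as they then stand; what a row does not reach is not made up. A row lasts 1/8 s, in which the tool goes at most 62.5 mm and 10.7 degrees, less where a joint would pass 70% of its speed; a pose out of reach is approached as far as the arm can. A call is refused whole if a number of a shift passes 6.25 or a number of a turn 0.188, either way. A call with a gripper value outside its range is refused whole. The fingers move at their own pace and stop on an object; FORCE is the grip in N (left out, the last holds). Time passes only in rows, so rows that do not move let the fingers close. It gives the time, the measured TCP pose, the force, the opening and the grip force at its end, in the units of the state.
- robot.get_obs(): the state, without advancing time (a new reading comes with each control period).
- cams.camera(name): name is "scene" or "top"; returns the picture (480x640x3 uint8, red, green, blue); there is no depth.
- cams.camera_info(name): a dict with "intrinsics" (3x3 intrinsics, pixels), "pose" (4x4, takes a point from camera to world coordinates). Camera axes: x right, y down, z forward; pixel columns grow to the right and rows downward; lengths in m; the calibration is good to about 2 mm. A picture is of the moment at which its call begins. camera_info takes no time and is no camera call.
- ticket.hand_in(): hands the job in; it is judged then, once.
The state is a dict: "time": time; "q": joint angles; "joint_velocities": joint speeds; "joint_torque": joint torques, N m; "position": TCP position; "tool_rot": TCP orientation; "ft_force": force on the tool from outside, world axes, zero at the start; "moment": the same for the moment, N m; "grip_width": finger opening in m; "grip_force": force on a finger pad.
Only numpy, scipy, OpenCV 4.12 (cv2) and the standard library are available. Lean on these libraries where they do the work, as an engineer would, in place of code of your own. Each camera call takes 0.05 s, during which the arm holds its last target. There are 200 camera calls.

## Task

Push the tall carton standing in the open storage box over, away from the end it stands at, so that it lies flat on its broad side in the box, and leave the little jar beside it standing. Then push the lid over until it is fully shut. Only push, with the fingertips or the outside of the fingers: do not lift or carry the carton, and do not disturb the things around the box.

Things in the scene. Friction and masses are not known exactly. Their poses are not given: they have to be found in the camera images.
- parcel_box: Grey plastic storage box, open on top, fixed to the table: 300 (x) by 210 (y) by 75 mm high, walls and floor 5 mm. Origin: centre of its underside, on the table, z up; x points away from the robot within 0.32 rad. Lid hinged on the -y (right) long wall. Carton and small jar stand at the -x (robot) end, one in the +y half, one in the -y half, either way round; the rest is empty.
- lid (a joint): Angle of the grey lid, rad: 0 shut, 1.57 upright, 1.75 to 2.05 at the start (leaning out to -y), stop 2.2. Hinge line along the box's x at y = -105, z = 75 mm in the box frame. Flat panel 300 mm long, 210 mm from hinge to free edge, 6 mm thick, 0.2 kg, on top of the rim when shut. Stiff hinge: stays put above about 0.95 rad, sinks shut from below that; takes 1 to 2 N at the edge.
- lid_edge (a point): Middle of the lid's free edge, on the outer face, 210 mm from the hinge line.
- carton: Tall plain cardboard carton with a paper band standing in the box: 50 (its x) by 75 (y) by 180 mm high (z), 0.15 to 0.31 kg. Origin: centre of its underside, on the box floor, 5 mm above the table; its x lies along the box's x within 0.08 rad. It is to fall towards its +x (the box's far end), onto the broad face on that side.
- carton_middle (a point): The middle of the carton, 90 mm above its underside.
- small_jar: Small jar with a flat steel cap standing in the box beside the carton: 56 mm in diameter, 56 mm high. Origin at the centre of its underside. Stays standing.
- spare_carton: A carton like the other, 50 by 75 by 180 mm, standing on the table to the left (+y) of the box. Leave alone. Origin at the centre of its underside, z up.
- mug: White mug, 76 mm in diameter, 85 mm high, on the table to the left of the box. Leave alone. Origin at the centre of its underside.
- pickle_jar: Green glass jar, 80 mm in diameter, 130 mm high, on the table to the right of the box. Leave alone. Origin at the centre of its underside.
- food_can: Can, 68 mm in diameter, 95 mm high, on the table to the left of the box. Leave alone. Origin at the centre of its underside.
- fish_tin: Flat round tin, 84 mm in diameter, 32 mm high, on the table to the right of the box. Leave alone. Origin at the centre of its underside.
Not all that is in view belongs to the job. Leave any black or turquoise look-alike of the carton alone.

How it is judged:
On the way, in this order (a step that is already met when the one before it is completed fails the run):
1. the carton lies flat on its broad side in the box (angle between carton's own x axis and vertical above 2.99 rad and z of carton_middle in the frame of parcel_box below 0.045 m and x of carton_middle in the frame of parcel_box between -0.14 and 0.14 m and y of carton_middle in the frame of parcel_box between -0.1 and 0.1 m and linear speed of carton below 0.03 m/s), for 0.2 s.
2. the lid is shut (value of joint lid below 0.04 rad), for 0.2 s.
At the end, for the whole second after the job is handed in: The carton lies on its broad face (the one that was on its far, +x, side) inside the box, flat within about 0.15 rad and at rest, the small jar stands upright within 0.2 rad, and the lid is shut (joint below 0.04 rad) (angle between carton's own x axis and vertical above 2.99 rad and z of carton_middle in the frame of parcel_box below 0.045 m and x of carton_middle in the frame of parcel_box between -0.14 and 0.14 m and y of carton_middle in the frame of parcel_box between -0.1 and 0.1 m and value of joint lid below 0.04 rad and angle between small_jar's own z axis and vertical below 0.2 rad and linear speed of carton below 0.02 m/s); the robot touches nothing.
It fails at once if the carton is lifted (its middle rises above 125 mm; tipping alone takes it to 99 mm) (height (world z) of carton_middle above 0.125 m).
It fails at once if the small jar is knocked over (tilts more than 0.5 rad) or lifted (angle between small_jar's own z axis and vertical above 0.5 rad or height (world z) of small_jar above 0.03 m).
It fails at once if a thing around the box is moved by more than 30 mm or tilted by more than 0.3 rad (distance of any of spare_carton, mug, pickle_jar, food_can, fish_tin from where it was at the start of the episode above 0.03 m or angle between any of spare_carton, mug, pickle_jar, food_can, fish_tin's own z axis and vertical above 0.3 rad).
It also fails if it takes over 56 s, if anything falls off the work surface, if the arm or the gripper's body presses on something with over 40 N, if the wrist force passes 120 N, or if a joint passes its speed limit or range.

## Working session

There is one attempt and no reset: what is moved stays moved. The work goes in short steps, Python scripts to look and compute and a shell command to move; the robot and the scene stay as the last step left them, time stands still between calls to the robot, and variables do not carry over. Pictures are saved under pics/ and viewed, at most 10 in all, crops included, and the job is handed in when it is done.

```bash
mkdir -p pics
python3 - <<'E'
from rig import robot,cams
import cv2,numpy as np
for n in("scene","top"):
    im=cams.camera(n);cv2.imwrite(f"pics/{n}0.png",im[:,:,::-1]);i=cams.camera_info(n)
    print(n,np.round(i["intrinsics"],1).tolist(),np.round(i["pose"],3).tolist())
o=robot.get_obs();print(o["time"],o["position"],o["tool_rot"],o["grip_width"])
E
```

```text
scene [[575.8, 0.0, 322.5], [0.0, 575.8, 245.1], [0.0, 0.0, 1.0]] [[0.53, 0.696, -0.484, 1.186], [0.848, -0.425, 0.316, -0.376], [0.014, -0.578, -0.816, 1.138], [0.0, 0.0, 0.0, 1.0]]
top [[454.0, 0.0, 326.3], [0.0, 454.0, 237.7], [0.0, 0.0, 1.0]] [[-0.007, -0.993, 0.114, 0.452], [-1.0, 0.004, -0.021, 0.049], [0.02, -0.114, -0.993, 1.081], [0.0, 0.0, 0.0, 1.0]]
0.1 [ 0.16413211 -0.60252927  0.29138575] [ 9.91181092e-01  1.32510809e-01  2.42588025e-05 -9.63184847e-04] 0.08719950084160306
```

View pics/scene0.png

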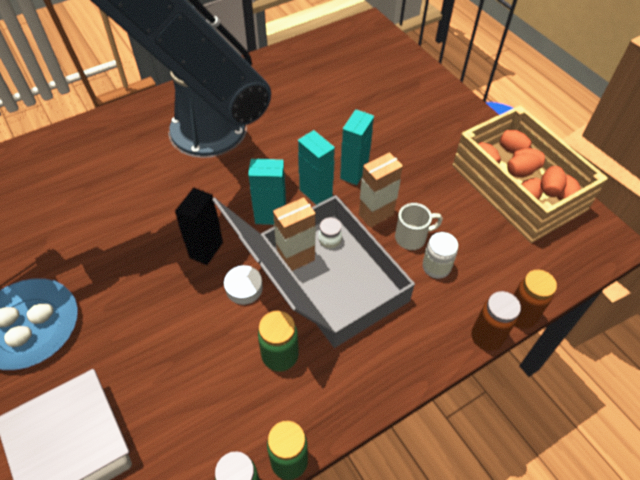

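View pics/top0.png

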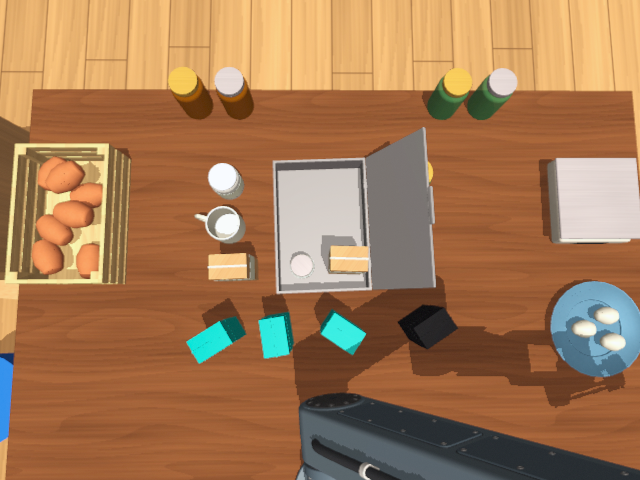

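The scene view shows the carton with its paper band in the box at about (295,233), the small jar beside it at (330,232), and the lid leaning right. In the top view the carton is at (349,259) and the jar at (301,265).

Candidates in the top view:
- (349,259), brown, inside the box. This is the one meant.
- (228,266), brown, on the table. This is the spare.
- (215,340), (275,336) and (343,332), turquoise decoys.
- (428,326), black decoy.

I'll measure next and confirm with a crop.

```bash
cat > h.py <<'E'
import numpy as np
from rig import cams
def ray(n,uv,z):
    i=cams.camera_info(n);K,T=np.array(i["intrinsics"]),np.array(i["pose"])
    d=T[:3,:3]@np.linalg.solve(K,[*uv,1]);return T[:3,3]+d*(z-T[2,3])/d[2]
def tri(uv1,uv2):
    A=[];b=[]
    for n,uv in(("scene",uv1),("top",uv2)):
        i=cams.camera_info(n);K,T=np.array(i["intrinsics"]),np.array(i["pose"])
        d=T[:3,:3]@np.linalg.solve(K,[*uv,1]);d/=np.linalg.norm(d);P=np.eye(3)-np.outer(d,d)
        A.append(P);b.append(P@T[:3,3])
    return np.linalg.solve(sum(A),sum(b))
E
python3 - <<'E'
import cv2,numpy as np
from h import *
im=cv2.imread("pics/top0.png")
c=im[110:370,180:460];cv2.imwrite("pics/topcrop.png",cv2.resize(c,None,fx=2.3,fy=2.3,interpolation=cv2.INTER_CUBIC)[:598])
hsv=cv2.cvtColor(im,cv2.COLOR_BGR2HSV)
m=cv2.inRange(hsv,(8,60,150),(24,200,255));m[:240]=0;m[280:]=0;m[:,:200]=0;m[:,380:]=0
m=cv2.morphologyEx(m,cv2.MORPH_CLOSE,np.ones((7,7)))
for k in cv2.findContours(m,0,2)[0]:
    if cv2.contourArea(k)<200:continue
    r=cv2.minAreaRect(k);p=cv2.boxPoints(r)
    w=np.array([ray("top",u,.185 if r[0][0]>300 else .18) for u in p]);print(r,np.round(w[:,:2],3).tolist(),np.linalg.norm(np.diff(w,axis=0),axis=1))
# jar cap, turquoise, rim corners
print("jar",ray("top",(301,265),.061))
m=cv2.inRange(hsv,(80,100,120),(95,255,255))
for k in cv2.findContours(m,0,2)[0]:
    if cv2.contourArea(k)>200:
        u=np.squeeze(k);print("turq",[np.round(ray("top",q,.18)[:2],3).tolist() for q in (u[u[:,1].argmin()],u[u[:,0].argmin()],u[u[:,0].argmax()])])
for u in((273,161),(366,158),(371,291),(277,293)):print(u,np.round(ray("top",u,.075),3))
E
```

```text
((348.60638427734375, 259.5216979980469), (38.22562789916992, 28.339073181152344), 2.0454084873199463) [[0.484, 0.026], [0.54, 0.023], [0.537, -0.053], [0.481, -0.05]] [0.05609651 0.07596227 0.05617558]
((256.5, 259.5), (39.0, 37.0), 90.0) [[0.551, 0.206], [0.551, 0.133], [0.473, 0.132], [0.474, 0.205]] [0.07345335 0.07741852 0.07274083]
((223.5, 259.5), (39.0, 47.0), 90.0) [[0.552, 0.281], [0.551, 0.188], [0.474, 0.187], [0.474, 0.279]] [0.0930345  0.07733149 0.09213464]
jar [0.507234   0.08503453 0.061     ]
turq [[0.393, 0.242], [0.355, 0.301], [0.352, 0.215]]
turq [[0.401, 0.124], [0.394, 0.163], [0.33, 0.104]]
turq [[0.406, 0.018], [0.37, 0.042], [0.363, -0.044]]
(273, 161) [0.743 0.148 0.075]
(366, 158) [ 0.75  -0.064  0.075]
(371, 291) [ 0.448 -0.07   0.075]
(277, 293) [0.445 0.137 0.075]
```

View pics/topcrop.png

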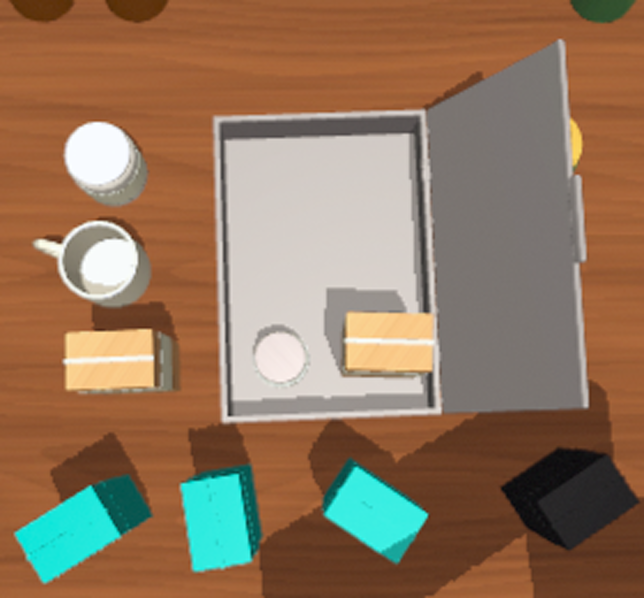

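The enlarged crop confirms it: the brown, banded carton in the box at crop (388,345), with the jar at (280,356) in the +y half. The measurements agree with the given sizes:
- **Carton:** top face centre about (0.513,-0.013), back face at x≈0.487.
- **Rim:** 0.30 by 0.21, centred at about (0.597,0.038), yaw about 0.025.

Next I raise the tool, turn it so the body lies along x, and close the fingers.

```bash
python3 -m crank '[[0,0,-2.5,0,0,-0.186,1],[0,0,-2.5,0,0,-0.186,1],[0,0,-2.5,0,0,-0.186,1],[0,0,-2.5,0,0,-0.186,1],[0,0,-2.5,0,0,-0.186,1]]' 10; python3 -m crank '[[0,0,0,0,0,-0.186,1],[0,0,0,0,0,-0.186,1],[0,0,0,0,0,0,1],[0,0,0,0,0,0,1]]'
python3 - <<'E'
from h import *
from scipy.optimize import brentq
# lid angle from near & far edge corners (top view); hinge at y~-.067,z=.075
for u in((434,290),(425,130)):
    f=lambda z:np.hypot(ray("top",u,z)[1]+.067,z-.075)-.21
    z=brentq(f,.2,.3);p=ray("top",u,z);print(np.round(p,3),np.arctan2(z-.075,p[1]+.067))
E
```

```text
time: 0.72
position: [0.1642, -0.6027, 0.4174]
tool_rot: [0.825, 0.565, 0.0, -0.001]
ft_force: [-0.3, -0.2, 0.7]
grip_width: 0.0452
grip_force: 0.0
time: 1.23
position: [0.1642, -0.6029, 0.4168]
tool_rot: [0.709, 0.705, 0.0, -0.0]
ft_force: [0.2, -0.4, 1.4]
grip_width: 0.0055
grip_force: 0.0
[ 0.45  -0.161  0.263] 2.03592933857964
[ 0.747 -0.153  0.266] 1.9948344087143222
```

```bash
python3 -m crank '[[4.9,2.4,0,0,0,0,1],[4.9,2.4,0,0,0,0,1],[4.9,2.4,0,0,0,0,1],[4.9,2.4,0,0,0,0,1],[4.9,2.4,0,0,0,0,1]]' |head -2;  python3 -m crank '[[4.9,2.4,0,0,0,0,1],[4.9,2.4,0,0,0,0,1],[4.9,2.4,0,0,0,0,1],[4.9,2.4,0,0,0,0,1],[4.9,2.4,0,0,0,0,1]]' |head -2;  python3 -m crank '[[4.9,2.4,0,0,0,0,1],[4.9,2.4,0,0,0,0,1],[0,0,0,0,0,0,1]]'
```

```text
time: 1.85
position: [0.2855, -0.3567, 0.4173]
time: 2.48
position: [0.4062, -0.1121, 0.4175]
time: 2.85
position: [0.4547, -0.0129, 0.4172]
tool_rot: [0.707, 0.708, 0.0, -0.0]
ft_force: [0.2, -1.1, 0.0]
grip_width: 0.0007
grip_force: 0.0
```

```bash
python3 -m crank '[[0,0,4,0,0,0,1],[0,0,4,0,0,0,1],[0,0,4,0,0,0,1],[0,0,4,0,0,0,1],[0,0,2,0,0,0,1]]';python3 -m crank '[[0,0,1.5,0,0,0,1],[0,0,0.8,0,0,0,1],[0,0,0,0,0,0,1]]'
python3 - <<'E'
from rig import cams
import cv2
im=cams.camera("scene")[120:320,170:430,::-1];cv2.imwrite("pics/s1.png",cv2.resize(im,None,fx=3,fy=3))
E
```

```text
time: 3.48
position: [0.4526, -0.0169, 0.2354]
tool_rot: [0.709, 0.705, -0.001, -0.001]
ft_force: [-0.2, 0.2, -0.5]
grip_width: 0.0004
grip_force: 0.0
time: 3.85
position: [0.4537, -0.0165, 0.214]
tool_rot: [0.709, 0.706, -0.0, -0.0]
ft_force: [0.0, 0.2, 0.9]
grip_width: 0.0006
grip_force: 0.0
```

View pics/s1.png

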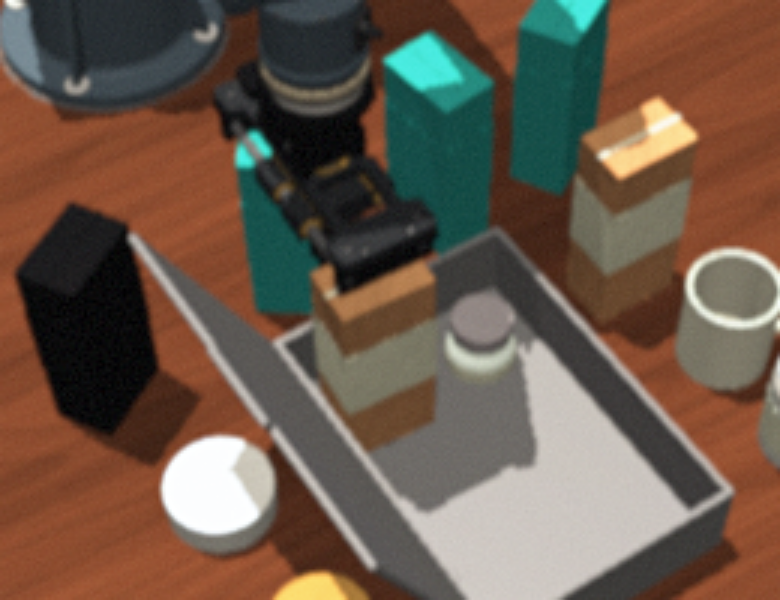

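The carton at crop (375,350) is still upright and the body clears it, with the gripper directly behind and above it. Now I push slowly in +x.

```bash
python3 -m crank '[[0.4,0,0,0,0,0,1],[0,0.8,0,0,0,0,1],[0,0.8,0,0,0,0,1],[0,0.6,0,0,0,0,1],[0,0.6,0,0,0,0,1]]' |sed -n '2p;4p'; python3 -m crank '[[0,0.6,0,0,0,0,1],[0,0.6,0,0,0,0,1],[0,0.6,0,0,0,0,1],[0,0.6,0,0,0,0,1]]' |sed -n '2p;4p'
python3 - <<'E'
from rig import cams
import cv2
im=cams.camera("scene")[120:320,170:430,::-1];cv2.imwrite("pics/s2.png",cv2.resize(im,None,fx=3,fy=3))
E
```

```text
position: [0.4824, -0.0119, 0.2142]
ft_force: [-0.9, 0.7, 0.1]
position: [0.5064, -0.012, 0.2142]
ft_force: [0.2, -0.2, -0.1]
```

View pics/s2.png

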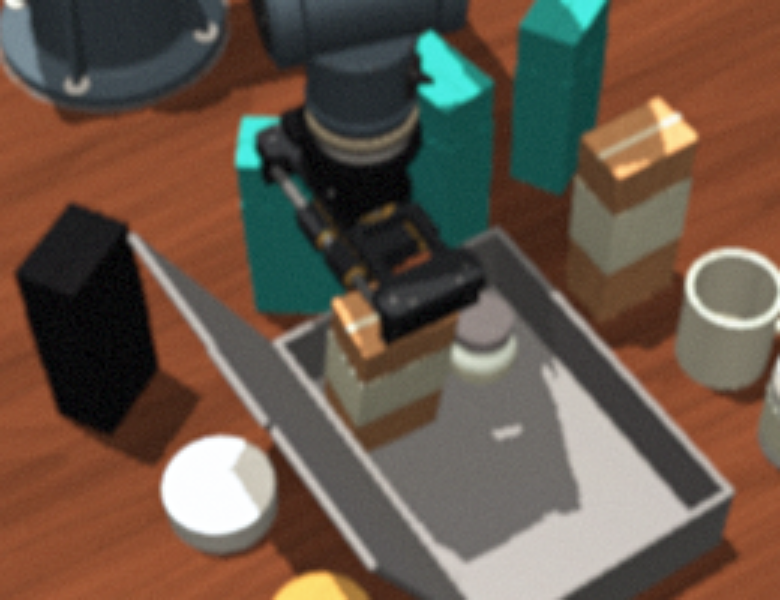

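The carton at crop (390,370) is tilting towards +x about its front edge, and its base hasn't slid. I'll keep pushing past the balance point.

```bash
python3 -m crank '[[0,0.8,0,0,0,0,1],[0,0.8,0,0,0,0,1],[0,0.8,0,0,0,0,1],[0,0.8,0,0,0,0,1],[0,0,0,0,0,0,1]]' |sed -n '2p;4p'; python3 -m crank '[[0,0,0,0,0,0,1],[0,0,0,0,0,0,1],[0,0,0,0,0,0,1],[0,0,0,0,0,0,1]]' |sed -n '2p;4p'
python3 - <<'E'
from rig import cams
import cv2
im=cams.camera("scene")[120:320,170:430,::-1];cv2.imwrite("pics/s3.png",cv2.resize(im,None,fx=3,fy=3))
E
```

```text
position: [0.5388, -0.0122, 0.2142]
ft_force: [-0.2, 0.2, -0.6]
position: [0.5379, -0.0121, 0.2143]
ft_force: [0.0, 0.1, 0.7]
```

View pics/s3.png

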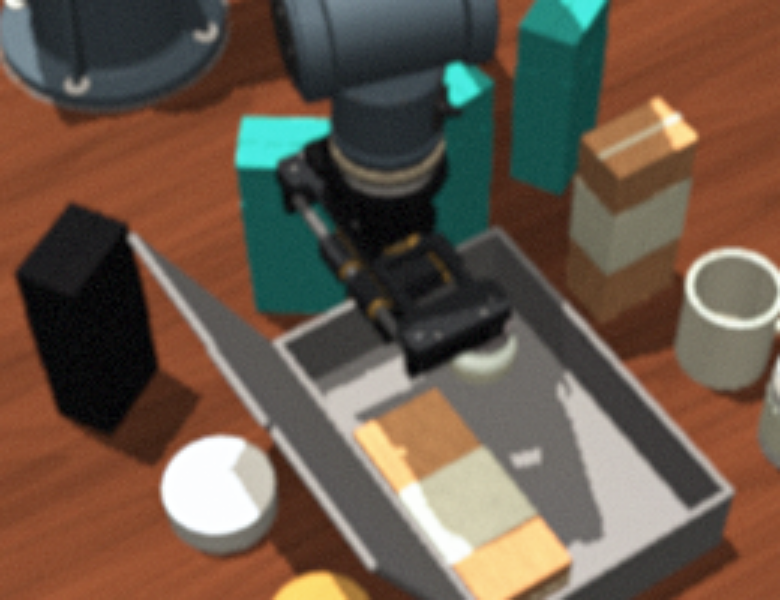

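The carton now lies flat on its far broad face, crop (460,490), and the jar is standing at (485,350). I'll go up and over the lid to its outer side.

```bash
python3 -m crank '[[0,0,-5,0,0,0,1],[0,0,-5,0,0,0,1],[0,0,-5,0,0,0,1],[0,0,-5,0,0,0,1],[0,0,0,0,0,0,1]]' |sed -n '2p;4p'; python3 -m crank '[[-5,1.5,0,0,0,0,1],[-5,1.5,0,0,0,0,1],[-5,1.5,0,0,0,0,1],[-5,1.5,0,0,0,0,1],[-1.5,0,0,0,0,0,1]]' |sed -n '2p;4p'
python3 - <<'E'
from rig import cams
import cv2
im=cams.camera("top");cv2.imwrite("pics/t4.png",im[:,:,::-1])
E
```

```text
position: [0.5397, -0.0125, 0.419]
ft_force: [0.1, -0.9, -0.7]
position: [0.5973, -0.2303, 0.4118]
ft_force: [-1.3, 0.2, -0.4]
```

View pics/t4.png

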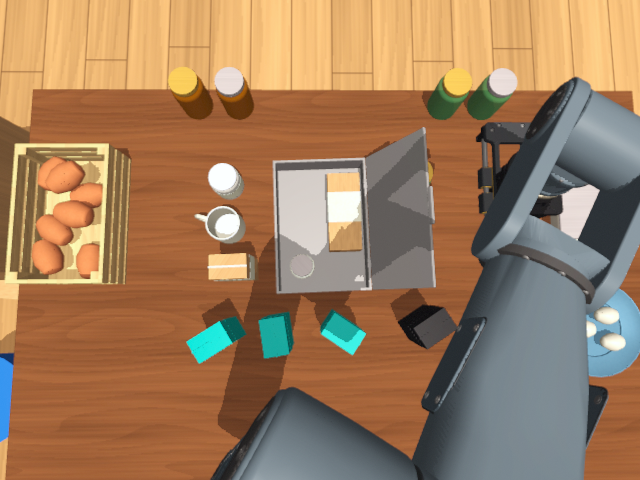

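The carton lies clear of the walls, top view (345,212), and the jar stands at (302,266). I'll descend outside the lid and sweep towards +y.

```bash
python3 -m crank '[[0,0,4,0,0,0,1],[0,0,4,0,0,0,1],[0,0,2.5,0,0,0,1],[0,0,0,0,0,0,1]]' |sed -n '2p;4p'; python3 -m crank '[[2,0,0,0,0,0,1],[2,0,0,0,0,0,1],[1.5,0,0,0,0,0,1],[1.5,0,0,0,0,0,1],[1.5,0,0,0,0,0,1]]' |sed -n '2p;4p'; python3 -m crank '[[1.5,0,0,0,0,0,1],[1.5,0,0,0,0,0,1],[1.5,0,0,0,0,0,1],[1.5,0,0,0,0,0,1],[1.5,0,0,0,0,0,1]]' |sed -n '2p;4p'
```

```text
position: [0.5956, -0.225, 0.3065]
ft_force: [0.2, 0.5, 0.5]
position: [0.5978, -0.1415, 0.3099]
ft_force: [0.0, -1.5, 1.4]
position: [0.5976, -0.0663, 0.309]
ft_force: [-0.3, -1.1, -0.6]
```

```bash
python3 -m crank '[[1.5,0,0.1,0,0,0,1],[1.5,0,0.1,0,0,0,1],[1.5,0,0.1,0,0,0,1],[1.5,0,0,0,0,0,1],[1.5,0,0,0,0,0,1]]' |sed -n '2p;4p'; python3 -m crank '[[1.5,0,0,0,0,0,1],[1.5,0,0,0,0,0,1],[1.5,0,0,0,0,0,1],[1,0,0,0,0,0,1],[0,0,0,0,0,0,1]]' |sed -n '2p;4p';  python3 -m crank '[[0,0,0,0,0,0,1],[0,0,0,0,0,0,1],[0,0,0,0,0,0,1],[0,0,0,0,0,0,1],[0,0,0,0,0,0,1]]' |sed -n '2p;4p'
python3 - <<'E'
from rig import cams
import cv2
im=cams.camera("scene")[100:340,170:450,::-1];cv2.imwrite("pics/s5.png",cv2.resize(im,None,fx=2.5,fy=2.5))
E
```

```text
position: [0.5981, 0.0088, 0.3063]
ft_force: [0.4, 0.5, -0.2]
position: [0.5982, 0.0635, 0.3062]
ft_force: [-0.3, -0.3, -0.0]
position: [0.5982, 0.0625, 0.3063]
ft_force: [0.1, 0.8, 0.2]
```

View pics/s5.png

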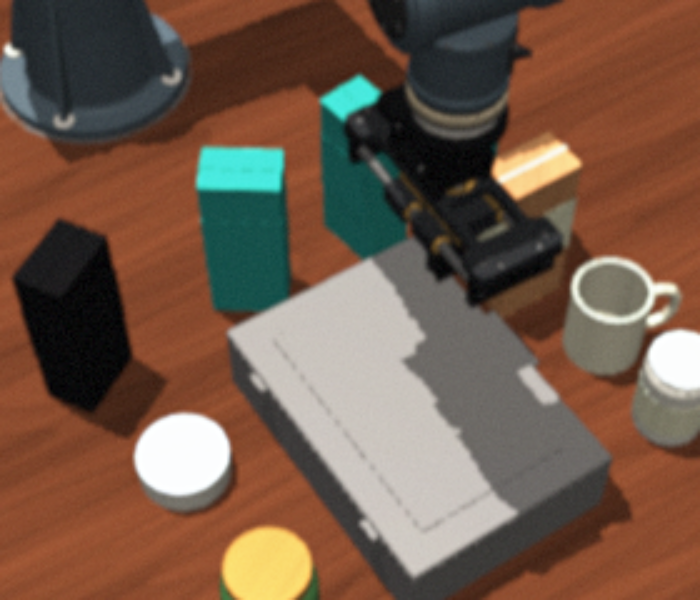

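The lid lies flat on the rim, with corners at crop (610,460), (412,578) and (230,332). I'll check its height by triangulating the far free corner.

```bash
python3 -m crank '[[0,0,-2,0,0,0,1],[0,0,-2,0,0,0,1],[0,0,0,0,0,0,1],[0,0,0,0,0,0,1],[0,0,0,0,0,0,1]]' |sed -n '2p;4p'
python3 - <<'E'
import cv2
from h import *
s=cams.camera("scene");t=cams.camera("top")
a=cv2.resize(s[230:350,290:430,::-1],(400,343),interpolation=cv2.INTER_CUBIC);b=cv2.resize(t[130:250,255:395,::-1],(400,343),interpolation=cv2.INTER_CUBIC)
cv2.imwrite("pics/s6.png",np.hstack([a,b]))
i=cams.camera_info("scene");K,T=np.array(i["intrinsics"]),np.array(i["pose"])
for z in(.081,.089):
    p=K@T[:3,:3].T@(np.array([.743,.148,z])-T[:3,3]);print(z,p[:2]/p[2])
E
```

```text
position: [0.5977, 0.0627, 0.3451]
ft_force: [-0.8, 0.2, 0.1]
0.081 [412.61452824 282.3442219 ]
0.089 [413.14331851 280.38547423]
```

View pics/s6.png

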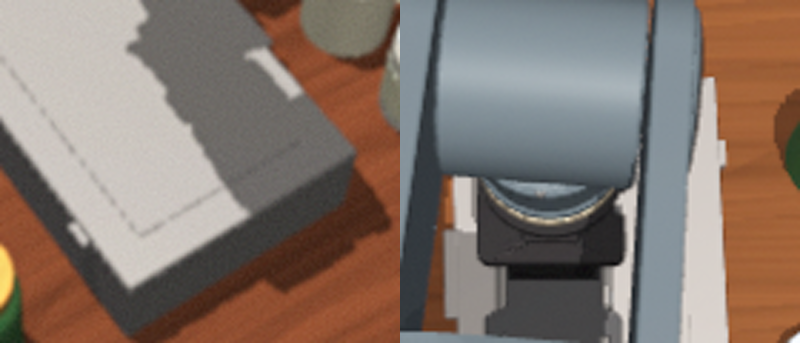

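The free corner is at scene pixel (414,283.5), which matches z≈0.081 (predicted row 282.3; a lid open by 0.04 rad would be at 280.4). The lid is shut and the robot is clear of everything, so I'm handing in.

```bash
python3 -c "
from rig import ticket
print(ticket.hand_in())"
```

```text
the job is handed in; nothing more can be done
None
```

The job is handed in: the carton lay flat on its far broad face with the jar standing (last seen before the lid closed), the lid is shut, and nothing around the box looked disturbed; no verdict was returned.

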